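Build up a covered cup on its carrier plate in the steriliser tray

TASK

Lift the carrier plate straight up off the two dowels of its grey drying jig, keeping it level, and lay it flat and lengthwise inside the shallow aluminium tray with the orange edges, either way round. Then build up on it in this order, letting go of each before taking the next: the white rubber bowl on the middle of the plate's blue disc, the steel cup upright in the middle of the bowl, and the blue lid on the cup. Leave the green cup where it stands.

Things in the scene. Friction and masses are not known exactly. Their poses are not given: they have to be found in the camera images.
- tray: Target, fixed to the counter: shallow open aluminium tray with orange edges along its two long sides. Outside 208 x 94 mm, 14 mm high; inside 200 x 86 mm, walls and floor 4 mm. Origin at the centre of its underside (on the counter); x along its length, y across, z up.
- jig: Drying jig, fixed to the counter: grey block 212 x 98 x 20 mm with two steel dowels, 8 mm thick, standing 16 mm out of its top face at (-80, +22) and (+80, -22) mm. The carrier plate starts on it, flat on the top face with its axes along the jig's. Origin at the centre of the underside; x along its length, z up.
- plate_grip (a point): Loose carrier plate, 0.2 kg: flat aluminium, 180 x 66 x 5 mm, two holes that fit the dowels with 0.9 mm play all round; in its middle an upright black fin handle, 34 mm long (along x), 12 mm thick (along y), 38 mm high above the plate. This point is in the fin on the plate's centre, 13 mm below the fin's top, 30 mm above the plate's underside. x along the plate towards the blue disc, y across, z up.
- plate_seat (a point): Centre of the blue disc (64 mm across, flush, marked on the carrier plate), on the plate's top face, 50 mm along +x from the handle; moves with the plate. The other end has dark dots. Same axes as plate_grip.
- bowl_mid (a point): Loose white rubber bowl, stiff: round, 60 mm outside diameter with near-upright sides, 36 mm high, wall 5 mm, floor 4 mm thick. Point on its axis, half-way up (18 mm above its underside). z up.
- cup_mid (a point): Loose steel cup: round, straight, 36 mm outside diameter, 60 mm high, wall 3 mm, floor 4 mm. Point on its axis, half-way up (30 mm above its underside). z up. Standing in the bowl, it rises 28 mm above the bowl's rim.
- lid_knob (a point): Loose blue lid: a cap 54 mm across, 11 mm high, with a skirt that goes over the cup's rim (skirt inside 48 mm wide, 7 mm deep); on top a round upright knob 16 mm thick, 24 mm high. Stands 35 mm high, skirt down. Point in the knob on its axis, 24 mm above the skirt's lower edge and 11 mm below the knob's top. z up.
- green_cup_mid (a point): Loose green plastic cup, same size and form as the steel cup, not wanted here: leave it where it stands. Point on its axis, half-way up.
Mind the look-alikes: they are no part of the job. There is more than one size of the part that bears lid_knob; the job needs the middle-sized.

How it is judged (in metres and radians):
On the way, in this order (a step that is already met when the one before it is completed fails the run):
1. the carrier plate lies flat in the tray, let go (x of plate_grip in the frame of tray between -0.014 and 0.014 m and y of plate_grip in the frame of tray between -0.014 and 0.014 m and z of plate_grip in the frame of tray between 0.03 and 0.038 m and angle between the x axis of plate_grip and the x axis of tray, either way round below 0.15 rad and angle between plate_grip's own z axis and vertical below 0.05 rad and linear speed of plate below 0.02 m/s and contact force between plate and the fingers below 0.1 N), for 0.2 s.
2. the bowl stands on the plate's blue disc, let go, with the plate in the tray (all of step 1 and horizontal distance between bowl_mid and plate_seat below 0.012 m and z of bowl_mid in the frame of plate_seat between 0.014 and 0.022 m and angle between bowl_mid's own z axis and vertical below 0.1 rad and linear speed of bowl below 0.02 m/s and contact force between bowl and the fingers below 0.1 N), for 0.2 s.
3. the steel cup stands in the bowl, let go, with bowl and plate in place (all of step 2 and horizontal distance between cup_mid and bowl_mid below 0.01 m and z of cup_mid in the frame of bowl_mid between 0.011 and 0.021 m and angle between cup_mid's own z axis and vertical below 0.1 rad and linear speed of cup below 0.02 m/s and contact force between cup and the fingers below 0.1 N), for 0.2 s.
4. the lid is on the cup, let go, with all else in place (all of step 3 and horizontal distance between lid_knob and cup_mid below 0.009 m and z of lid_knob in the frame of cup_mid between 0.043 and 0.051 m and angle between lid_knob's own z axis and vertical below 0.1 rad and linear speed of lid below 0.02 m/s and contact force between lid and the fingers below 0.1 N), for 0.2 s.
At the end, for the whole second after the job is handed in: Plate flat in the tray, centred within 14 mm each way, lengthwise within 0.15 rad; bowl upright on it within 12 mm of the disc's centre; steel cup upright on the bowl's floor within 10 mm of centre; lid level on the cup's rim within 9 mm of centre; all at rest and released (all of step 4); the robot touches nothing.
It fails at once if the carrier plate tipped more than 0.25 rad (angle between plate_grip's own z axis and vertical above 0.25 rad).
It fails at once if the green cup moved more than 25 mm (distance of green_cup_mid from where it was at the start of the episode above 0.025 m).
It also fails if it takes over 112 s, if anything falls off the work surface, if the arm or the gripper's body presses on something with over 40 N, if the wrist force passes 120 N, or if a joint passes its speed limit or range.

ROBOT

A 6-joint arm with a two-finger parallel gripper is mounted at the origin on the work surface. World frame = base frame: x ahead of the robot, y to its left, z up, the work surface at z = 0. Lengths are in m, angles in degrees, forces in N, time in s.
With the tool pointing down it reaches from about 0.35 to 0.875 m from the base axis. Payload 4.2 kg.
Tool frame: the origin (TCP) lies midway between the tips of the shut fingers; the grasp point (between the pads) lies 19 mm behind it; z points along the fingers, y is the line along which they close (so a half turn about z gives the same grasp; the last joint's range is limited). The gripper opens to 87 mm and grips with 3 to 60 N. Pads are 19 mm wide; open, the fingers measure 117 mm over their backs; the gripper's body (75 mm by 190 mm) begins 51 mm behind the grasp point.
Start: joints at [-60.298, 22.042, 0.453, 0, -68.411, -14.817], TCP at [0.161, -0.604, 0.223] pointing down, gripper open.
Joint ranges: [-179.83, 179.83], [-69.29, 118.12], [-61.27, 80.66], [-181.25, 117.63], [-171.15, -9.14], [-177.46, 177.46]. Speed limits (degrees/s): [159.86, 159.86, 180, 180, 180, 180].

INTERFACE

Orientations are given as a 3x3 rotation matrix whose columns are the frame's x, y, z axes.
In Python, from station import r, cams gives the robot as it stands.
- The arm moves only by the tool play_rows, never from a script. Its argument "commands" is text: rows parted by semicolons, each of 6 numbers parted by spaces: the shift along the world's x, y, z normalised to -1 to 1, where 1 is 30 mm, then the turn, a rotation vector about the world's x, y, z normalised to -1 to 1, where 1 is 0.15 rad. A call has 1 to 20 rows; each row shifts and turns the commanded pose from where the row before left it; what a row does not reach is not made up. A row lasts 1/10 s, in which the tool goes at most 50 mm and 8.59 degrees, less where a joint would pass 70% of its speed; a pose out of reach is approached as far as the arm can. A call with a number of a shift or a turn outside -1 to 1 is refused whole. A call with a gripper value outside its range is refused whole. "grip" is the finger opening in mm, from 0 to 87, set as the call begins (left out, the last holds). The fingers move at their own pace and stop on an object; the grip force is fixed at half the most. Time passes only in rows, so rows that do not move let the fingers close. It gives the time, the measured TCP pose, the force, the opening and the grip force at its end, in the units of the state.
- r.sense(): the state, without advancing time (a new reading comes with each control period).
- cams.capture(name): name is "scene" or "top" or "wrist"; returns (picture, depth): 420x560x3 uint8, blue, green, red; 420x560 float32, m along the optical axis (not along the pixel's ray), 0 where there is no reading.
- cams.camera_info(name): a dict with "mtx" (3x3 intrinsics, pixels), "k1" (the pictures are not rectified: a ray, as slopes to the right and down, at radius r is drawn at 1 + k1 r^2 times it, then the intrinsics apply), "R" (3x3) and "t" (3): a world point X has camera coordinates R X + t. Camera axes: x right, y down, z forward; pixel columns grow to the right and rows downward; lengths in m; the calibration is good to about 2 mm. A picture is of the moment at which its call begins: read the wrist's pose just before it. camera_info takes no time and is no camera call; for the wrist camera it gives the pose at the moment of the call.
- r.finish_job(): hands the job in; it is judged then, once.
The state is a dict: "time_s": time; "joints": joint angles; "joint_velocities": joint speeds; "effort": joint torques, N m; "tcp_pos": TCP position; "ee_rot": TCP orientation; "wrist_force": force on the tool from outside, world axes, zero at the start; "moment": the same for the moment, N m; "gripper_width": opening from 0.0 (shut) to 1.0 (fully open); "gripper_force": force on a finger pad.
Only numpy, scipy, OpenCV 4.12 (cv2) and the standard library are available. Lean on these libraries where they do the work, as an engineer would, in place of code of your own. Each camera call takes 0.05 s, during which the arm holds its last target. There are 200 camera calls.

## Working session

There is one attempt and no reset: what is moved stays moved. The work goes in short steps, Python scripts to look and compute and a tool call to move; the robot and the scene stay as the last step left them, time stands still between calls to the robot, and variables do not carry over. Pictures are saved under pics/ and viewed, at most 14 in all, crops included, and the job is handed in when it is done.

Besides the shell and the picture viewer there is one more tool, called after "Request:" as name(argument=value, ...) on one line, values as JSON. play_rows: Moves the arm, as the interface text tells. Scaled input: -1 to 1 covers 30 mm each way for a shift and 0.15 rad each way for a turn. Its arguments: {"type":"object","properties":{"commands":{"type":"string"},"grip":{"type":"number"}},"required":["commands"]}

```bash
ls; mkdir -p pics; cat > h.py <<'E'
import numpy as np, cv2
from station import r, cams
def ray_pts(ci,depth):
    K=np.array(ci["mtx"]);k1=ci["k1"]
    v,u=np.mgrid[0:420,0:560].astype(float)
    x=(u-K[0,2])/K[0,0];y=(v-K[1,2])/K[1,1]
    xu,yu=x.copy(),y.copy()
    for _ in range(15):
        s=1+k1*(xu**2+yu**2); xu=x/s; yu=y/s
    P=np.dstack([xu*depth,yu*depth,depth])
    R=np.array(ci["R"]);t=np.array(ci["t"]).ravel()
    W=(P-t)@R
    W[depth==0]=np.nan
    return W
def snap(name,fn=None):
    ci=cams.camera_info(name); im,d=cams.capture(name)
    if fn: cv2.imwrite(f"pics/{fn}.png",im)
    W=ray_pts(ci,d); np.savez(f"{name}.npz",im=im,W=W,d=d); return im,d,W,ci
E
python3 - <<'E'
from h import *
for n in("top","scene"):
    im,d,W,ci=snap(n,n+"0"); print(n,(-np.array(ci["R"]).T@np.array(ci["t"]).ravel()).round(3),ci["k1"],(d==0).mean())
s=r.sense();print(s["time_s"],s["ee_rot"],s["gripper_width"],s["wrist_force"])
E
```

```text
pics
top [ 0.36  -0.009  1.136] -0.17876354733207012 0.003907312925170068
scene [ 0.881 -0.5    0.509] -0.01889447569003867 0.003971088435374149
0.1 [[-9.66494221e-01 -2.56687682e-01 -5.95081409e-04]
 [-2.56688352e-01  9.66492469e-01  1.84310278e-03]
 [ 1.02039918e-04  1.93409866e-03 -9.99998124e-01]] 1.0032634208021793 [-1.32038732  0.44007914  0.33939555]
```

View pics/top0.png

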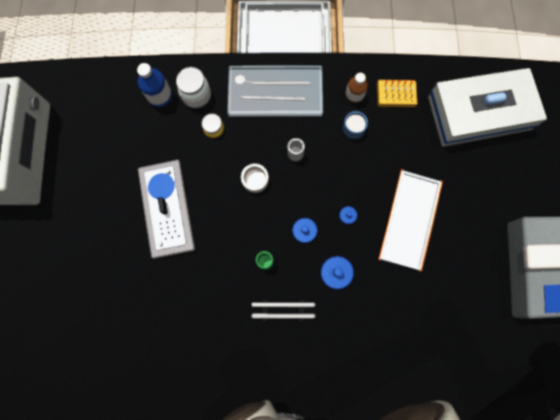

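View pics/scene0.png

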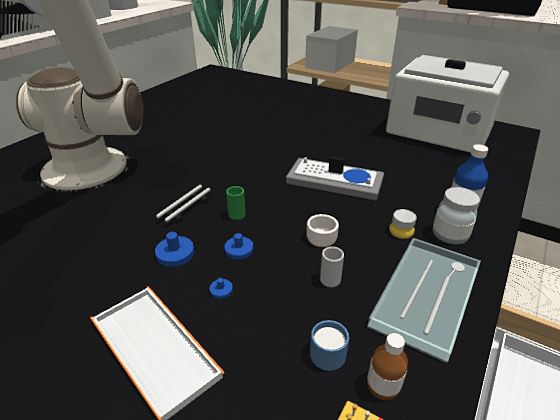

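Top view: the jig with plate is at (165,208) and the orange-edged tray at (411,220); the grey-blue tray at (275,91) is a look-alike. The lids are large (337,272), middle (305,230) and small (348,215). For the bowl there is the white one at (255,178) against the blue pot (356,125) and the jar (212,125). For the cup there is the steel one at (296,150) against the green one at (264,260). My picks are the middle lid, the white bowl and the steel cup.

```bash
cat > meas.py <<'E'
from h import *
from scipy.optimize import minimize
z=np.load("top.npz");im=z["im"];W=z["W"]
def blob(u,v,r_,lo,hi,label):
    S=W[v-r_:v+r_+1,u-r_:u+r_+1].reshape(-1,3); S=S[(S[:,2]>lo)&(S[:,2]<hi)]
    (c,rad)=cv2.minEnclosingCircle((S[:,:2]*1000).astype(np.float32))
    print(label,"n",len(S),"mean",S.mean(0).round(4),"circ",np.round(c,1),"r",round(rad,1),"zmax",np.nanmax(S[:,2]).round(4),"zmed",np.median(S[:,2]).round(4))
for n,u,v,r_ in(("lidM",305,230,17),("lidS",348,215,14),("lidL",337,272,22)):
    blob(u,v,r_,.006,.02,n+" cap"); blob(u,v,r_,.02,.08,n+" knob")
blob(255,178,20,.028,.045,"bowl rim"); blob(296,150,14,.052,.07,"cup rim"); blob(264,260,14,.05,.07,"green rim")
def rect(u0,u1,v0,v1,lo,hi,label):
    S=W[v0:v1,u0:u1].reshape(-1,3);S=S[(S[:,2]>lo)&(S[:,2]<hi)]
    print(label,len(S),cv2.minAreaRect((S[:,:2]*1000).astype(np.float32)),S.mean(0).round(4),np.median(S[:,2]).round(4))
rect(130,200,150,265,.010,.035,"jig+plate"); rect(130,200,150,265,.045,.08,"fin")
rect(370,450,162,278,.002,.02,"tray"); rect(370,450,162,278,.009,.02,"tray walls")
hsv=cv2.cvtColor(im,cv2.COLOR_BGR2HSV)
m=(hsv[...,0]>100)&(hsv[...,0]<130)&(hsv[...,1]>150)&(hsv[...,2]>90)
mm=np.zeros_like(m);mm[150:265,130:200]=1
S=W[m&mm];S=S[S[:,2]<.032];print("disc",len(S),S.mean(0).round(4),cv2.minEnclosingCircle((S[:,:2]*1000).astype(np.float32)))
m2=(hsv[...,2]>140)&mm;S=W[m2&True];S=S[(S[:,2]>.01)&(S[:,2]<.035)]
print("plate white",cv2.minAreaRect((S[:,:2]*1000).astype(np.float32)),np.median(S[:,2]))
print("counter z",np.nanmedian(W[340:380,150:250,2]))
cr=lambda a,b,c,d:cv2.resize(im[c:d,a:b],None,fx=4,fy=4,interpolation=cv2.INTER_CUBIC)
A=cr(230,370,130,295-20);B=cr(130,200,145,290)
h=max(A.shape[0],B.shape[0]);o=np.zeros((h,A.shape[1]+B.shape[1],3),np.uint8);o[:A.shape[0],:A.shape[1]]=A;o[:B.shape[0],A.shape[1]:]=B
o=cv2.resize(o,None,fx=.93,fy=.93);print(o.shape);cv2.imwrite("pics/crop0.png",o)
E
python3 meas.py
```

```text
lidM cap n 403 mean [ 0.5113 -0.0483  0.011 ] circ [518.3 -49.1] r 32.6 zmax 0.0193 zmed 0.0108
lidM knob n 43 mean [ 0.5112 -0.0486  0.0341] circ [512.  -48.6] r 7.9 zmax 0.0409 zmed 0.0345
lidS cap n 158 mean [ 0.5468 -0.1471  0.0085] circ [ 551.7 -150. ] r 24.3 zmax 0.0198 zmed 0.0083
lidS knob n 21 mean [ 0.5461 -0.1476  0.0245] circ [ 546.4 -148.3] r 5.7 zmax 0.0287 zmed 0.0242
lidL cap n 684 mean [ 0.4174 -0.1187  0.0142] circ [ 418.6 -114.7] r 38.9 zmax 0.0199 zmed 0.0143
lidL knob n 76 mean [ 0.4165 -0.12    0.0432] circ [ 409.9 -131. ] r 23.5 zmax 0.0503 zmed 0.045
bowl rim n 201 mean [0.628  0.064  0.0349] circ [628.4  63.5] r 30.2 zmax 0.041 zmed 0.0351
cup rim n 82 mean [ 0.6908 -0.028   0.0588] circ [692.  -28.8] r 18.3 zmax 0.0648 zmed 0.0589
green rim n 80 mean [0.4418 0.0394 0.0585] circ [441.7  39.6] r 17.9 zmax 0.0636 zmed 0.0587
jig+plate 3773 ((560.5802612304688, 266.557373046875), (213.8757781982422, 99.91497039794922), 11.478584289550781) [0.5586 0.2642 0.0229] 0.0231
fin 114 ((559.7781982421875, 267.125244140625), (34.459129333496094, 13.552726745605469), 10.515426635742188) [0.5591 0.2657 0.0603] 0.0618
tray 4168 ((540.2134399414062, -291.41021728515625), (188.438232421875, 271.5472717285156), 88.23261260986328) [ 0.5384 -0.2888  0.0058] 0.0044
tray walls 714 ((536.307861328125, -290.270751953125), (99.93789672851562, 212.84756469726562), 73.4620590209961) [ 0.5354 -0.2896  0.0134] 0.0135
disc 452 [0.6097 0.2771 0.0256] ((608.6611938476562, 276.9700622558594), 29.192222595214844)
plate white ((560.7677001953125, 267.2348327636719), (209.33094787597656, 95.34351348876953), 11.67484188079834) 0.023448177818041274
counter z -0.00014553499886280899
(539, 781, 3)
```

View pics/crop0.png

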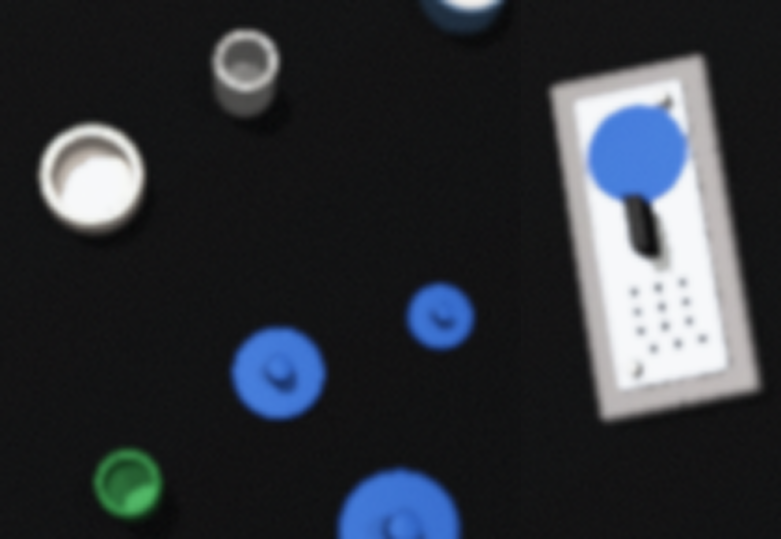

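Request:
play_rows(commands="0.5 0.5 0 0 0 -0.2;0.95 1 0 0 0 -0.2;0.95 1 0 0 0 0;0.95 1 0 0 0 0;0.95 1 0 0 0 0;0.95 1 0 0 0 0;0.95 1 0 0 0 0;0.95 1 0 0 0 0;0.95 1 0 0 0 0;0.95 1 0 0 0 0;0.95 1 0 0 0 0;0.95 1 0 0 0 0;0.95 1 0 0 0 0;0.95 1 0 0 0 0;0.5 1 0 0 0 0;0 1 0 0 0 0;0 1 0 0 0 0;0 1 0 0 0 0;0 1 0 0 0 0;0 1 0 0 0 0")

```text
time_s: 2.1
tcp_pos: [0.5606, -0.0178, 0.2221]
ee_rot: [[-0.98, -0.198, -0.001], [-0.198, 0.98, -0.0], [0.001, 0.0, -1.0]]
wrist_force: [0.2, 0.2, 0.0]
gripper_width: 1.0
gripper_force: 0.0
```

The crop confirms the picks: middle lid (279,372), between the small one (440,316) and the large one (400,525), plus the white bowl (92,178) and the steel cup (246,70). The plate's disc end points up.

Request:
play_rows(commands="0 1 0 0 0 0;0 1 0 0 0 0;0 1 0 0 0 0;0 1 0 0 0 0;0 1 0 0 0 0;0 1 0 0 0 0;0 1 0 0 0 0;0 1 0 0 0 0;0 1 0 0 0 0;0 0.5 0 0 0 0;0 0 0 0 0 0;0 0 0 0 0 0")

```text
time_s: 3.3
tcp_pos: [0.5608, 0.2655, 0.2221]
ee_rot: [[-0.98, -0.199, -0.001], [-0.199, 0.98, -0.001], [0.001, -0.001, -1.0]]
wrist_force: [0.8, 0.1, -0.5]
gripper_width: 0.998
gripper_force: 0.0
```

```bash
python3 - <<'E'
from h import *
print(r.sense()["tcp_pos"])
im,d,W,ci=snap("wrist","w0")
S=W.reshape(-1,3)
def rect(lo,hi,l,c=None):
    s=S[(S[:,2]>lo)&(S[:,2]<hi)&(abs(S[:,0]-.56)<.13)&(abs(S[:,1]-.267)<.09)]; print(l,len(s),cv2.minAreaRect((s[:,:2]*1000).astype(np.float32)),s.mean(0).round(4),np.median(s[:,2]).round(4))
rect(.056,.07,"fin top");rect(.0225,.03,"plate top");rect(.01,.022,"jig")
E
```

```text
[0.56080376 0.26549364 0.22212478]
fin top 414 ((560.7597045898438, 266.77679443359375), (34.38587951660156, 10.85213851928711), 11.652726173400879) [0.56   0.2667 0.0627] 0.0628
plate top 9424 ((555.5048828125, 270.0855407714844), (191.30271911621094, 82.22015380859375), 14.56243896484375) [0.5549 0.2658 0.0252] 0.0252
jig 6327 ((556.7797241210938, 266.1514892578125), (203.4459228515625, 98.40072631835938), 11.79005241394043) [0.5402 0.2629 0.0199] 0.02
```

View pics/w0.png

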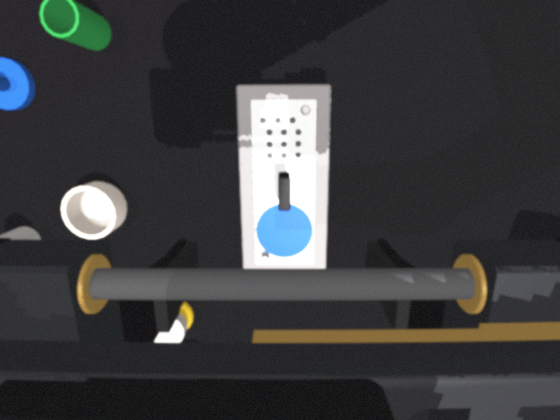

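The wrist view shows the fin at (284,190) and the disc at (284,230). The fin centre is (0.5605, 0.2667) at 11.6°, and the gripper is at 11.5°. I'm descending.

Request:
play_rows(commands="0 0.04 -0.8 0 0 0;0 0 -1 0 0 0;0 0 -1 0 0 0;0 0 -1 0 0 0;0 0 -1 0 0 0;0 0 -0.7 0 0 0;0 0 -0.5 0 0 0;0 0 -0.25 0 0 0;0 0 0 0 0 0;0 0 0 0 0 0", grip=60)

```text
time_s: 4.35
tcp_pos: [0.5617, 0.267, 0.0359]
ee_rot: [[-0.98, -0.198, 0.001], [-0.198, 0.98, 0.001], [-0.001, 0.0, -1.0]]
wrist_force: [-0.7, 0.3, 0.7]
gripper_width: 0.688
gripper_force: 0.0
```

Request:
play_rows(commands="0 0 0 0 0 0;0 0 0 0 0 0;0 0 0 0 0 0;0 0 0 0 0 0;0 0 0 0 0 0;0 0 0 0 0 0;0 0 0 0 0 0;0 0 0 0 0 0", grip=0)

```text
time_s: 5.15
tcp_pos: [0.5611, 0.2673, 0.035]
ee_rot: [[-0.98, -0.198, -0.0], [-0.198, 0.98, 0.0], [0.0, 0.0, -1.0]]
wrist_force: [0.9, 0.2, -0.6]
gripper_width: 0.136
gripper_force: 30.0
```

Request:
play_rows(commands="0 0 0.1 0 0 0;0 0 0.2 0 0 0;0 0 0.3 0 0 0;0 0 0.3 0 0 0;0 0 0.4 0 0 0;0 0 0.5 0 0 0;0 0 0.6 0 0 0;0 0 0.7 0 0 0;0 0 0.7 0 0 0;0 0 0.3 0 0 0;0 0 0.1 0 0 0;0 0 0 0 0 0")

```text
time_s: 6.35
tcp_pos: [0.5608, 0.2671, 0.161]
ee_rot: [[-0.98, -0.198, -0.0], [-0.198, 0.98, 0.0], [0.0, 0.0, -1.0]]
wrist_force: [-0.2, -0.3, -2.3]
gripper_width: 0.136
gripper_force: 30.0
```

```bash
cat > trk.py <<'E'
from h import *
def tray(W):
    hsv=cv2.cvtColor(W[0],cv2.COLOR_BGR2HSV); P=W[1]
    m=(hsv[...,0]<22)&(hsv[...,1]>120)&(P[...,2]<.03)&(P[...,1]<-.2)&(P[...,1]>-.4)&(P[...,0]>.40)&(P[...,0]<.68)
    s=P[m]; return cv2.minAreaRect((s[:,:2]*1000).astype(np.float32)),len(s)
if __name__=="__main__":
    im,d,W,ci=snap("top","t1"); print(tray((im,W)))
    S=W[140:280,110:215].reshape(-1,3); S=S[(S[:,2]>.05)]
    p=S[(S[:,2]<.15)&(S[:,0]<.68)];lo=p[(p[:,2]<.125)];print(len(p),np.percentile(p[:,2],[5,25,50,75,95]).round(4))
    im,d,W,ci=snap("scene","s1")
E
python3 trk.py
```

```text
(((537.9364013671875, -293.37823486328125), (109.17117309570312, 222.56044006347656), 74.16898345947266), 358)
412 [0.1466 0.1483 0.1491 0.1496 0.1499]
```

View pics/s1.png

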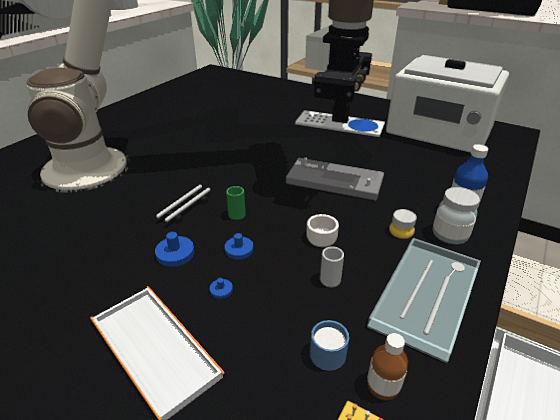

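The plate hangs level in the gripper at about (340,122), and the jig is left with bare dowels. I'll refine the tray pose before moving.

```bash
python3 - <<'E'
from h import *
z=np.load("top.npz");im=z["im"];W=z["W"]
g=im.min(2);m=np.zeros(g.shape,np.uint8);m[165:275,372:450]=((im.max(2)>90))[165:275,372:450]
n,l,st,c=cv2.connectedComponentsWithStats(m);k=1+st[1:,4].argmax();m=(l==k)
s=W[m];print(m.sum(),np.median(s[:,2]))
for lo,hi in((-.1,.1),(-.1,.008),(.010,.1)):
    q=s[(s[:,2]>lo)&(s[:,2]<hi)];q=q[(abs(q[:,0]-.54)<.15)];print(len(q),q.mean(0),cv2.minAreaRect((q[:,:2]*1000).astype(np.float32)))
    C=np.cov(q[:,:2].T);w,v=np.linalg.eigh(C);print(np.degrees(np.arctan2(v[1,1],v[0,1])),np.sqrt(12*w))
E
```

```text
4188 nan
4179 [ 0.53559761 -0.29087963  0.00527003] ((538.260986328125, -293.3205261230469), (106.00399780273438, 219.39956665039062), 73.847900390625)
163.9492177035629 [0.1040532  0.21542153]
3403 [ 0.53546165 -0.29120266  0.00345658] ((538.260986328125, -293.3205261230469), (106.00399780273438, 219.39956665039062), 73.847900390625)
164.04364593069306 [0.09426427 0.20665814]
656 [ 0.53562108 -0.2891728   0.01401909] ((536.0817260742188, -289.75701904296875), (99.23052215576172, 211.50619506835938), 73.67638397216797)
163.25974652467988 [0.14460041 0.25232567]
```

Request:
play_rows(commands="0 -0.3 0 0 0 -0.16;-0.05 -0.6 0 0 0 -0.16;-0.05 -0.9 0 0 0 -0.16;-0.05 -1 0 0 0 -0.16;-0.05 -1 0 0 0 -0.16;-0.05 -1 0 0 0 -0.16;-0.05 -1 0 0 0 -0.16;-0.05 -1 0 0 0 -0.16;-0.05 -1 0 0 0 -0.16;-0.05 -1 0 0 0 -0.16;-0.05 -1 0 0 0 -0.16;-0.05 -1 0 0 0 -0.16;-0.05 -1 0 0 0 -0.16;-0.05 -1 0 0 0 -0.16;-0.05 -1 0 0 0 -0.16;-0.05 -1 0 0 0 -0.16;-0.05 -1 0 0 0 -0.16;0 -1 0 0 0 -0.16;0 -0.9 0 0 0 -0.16;0 -0.6 0 0 0 -0.16")

```text
time_s: 8.45
tcp_pos: [0.5353, -0.2844, 0.1606]
ee_rot: [[-0.96, 0.281, -0.001], [0.281, 0.96, 0.0], [0.001, -0.0, -1.0]]
wrist_force: [1.3, 0.1, -1.6]
gripper_width: 0.134
gripper_force: 30.0
```

Request:
play_rows(commands="0 -0.25 0 0 0 0;0 0 0 0 0 0;0 0 0 0 0 0;0 0 0 0 0 0")

```text
time_s: 8.85
tcp_pos: [0.5369, -0.2885, 0.1611]
ee_rot: [[-0.961, 0.276, -0.0], [0.276, 0.961, 0.0], [0.0, 0.0, -1.0]]
wrist_force: [-0.2, 0.1, -1.9]
gripper_width: 0.136
gripper_force: 30.0
```

Request:
play_rows(commands="-0.03 -0.06 -0.4 0 0 0;0 0 -0.8 0 0 0;0 0 -0.8 0 0 0;0 0 -0.8 0 0 0;0 0 -0.7 0 0 0;0 0 -0.5 0 0 0;0 0 -0.3 0 0 0;0 0 -0.2 0 0 0;0 0 -0.1 0 0 0;0 0 -0.06 0 0 0;0 0 0 0 0 0;0 0 0 0 0 0;0 0 0 0 0 0")

```text
time_s: 10.15
tcp_pos: [0.5365, -0.2912, 0.0218]
ee_rot: [[-0.961, 0.277, 0.001], [0.277, 0.961, -0.0], [-0.001, 0.0, -1.0]]
wrist_force: [-0.1, 0.1, -1.3]
gripper_width: 0.133
gripper_force: 30.0
```

Request:
play_rows(commands="0 0 -0.04 0 0 0;0 0 -0.04 0 0 0;0 0 0 0 0 0;0 0 0 0 0 0")

```text
time_s: 10.55
tcp_pos: [0.5363, -0.2911, 0.019]
ee_rot: [[-0.961, 0.276, 0.0], [0.276, 0.961, -0.0], [-0.0, -0.0, -1.0]]
wrist_force: [-1.2, -0.3, 0.4]
gripper_width: 0.139
gripper_force: 30.0
```

Contact, so I'm releasing and rising.

Request:
play_rows(commands="0 0 0 0 0 0;0 0 0 0 0 0;0 0 0 0 0 0;0 0 0 0 0 0;0 0 0.3 0 0 0;0 0 0.6 0 0 0;0 0 1 0 0 0;0 0 1 0 0 0;0 0 1 0 0 0;0 0 1 0 0 0;0 0 0.5 0 0 0;0 0 0 0 0 0", grip=50)

```text
time_s: 11.75
tcp_pos: [0.5377, -0.2917, 0.1847]
ee_rot: [[-0.961, 0.276, 0.007], [0.276, 0.961, -0.002], [-0.007, -0.0, -1.0]]
wrist_force: [0.9, 0.1, -0.1]
gripper_width: 0.573
gripper_force: 0.0
```

Request:
play_rows(commands="0 0.5 0.2 0 0 0;0.3 1 0.2 0 0 0;0.3 1 0.2 0 0 0;0.3 1 0 0 0 0;0.3 1 0 0 0 0;0.3 1 0 0 0 0;0.3 1 0 0 0 0;0.3 1 0 0 0 0;0.3 1 0 0 0 0;0.3 1 0 0 0 0;0.3 0.7 0 0 0 0;0 0.3 0 0 0 0;0 0 0 0 0 0", grip=87)

```text
time_s: 13.05
tcp_pos: [0.6257, 0.025, 0.1981]
ee_rot: [[-0.961, 0.275, -0.002], [0.275, 0.961, -0.0], [0.002, -0.001, -1.0]]
wrist_force: [-0.3, -0.3, 0.4]
gripper_width: 0.999
gripper_force: 0.0
```

```bash
cat > chk.py <<'E'
from h import *
im,d,W,ci=snap("top")
hsv=cv2.cvtColor(im,cv2.COLOR_BGR2HSV)
reg=np.zeros(d.shape,bool);reg[160:280,370:450]=1
m=(hsv[...,0]>100)&(hsv[...,0]<130)&(hsv[...,1]>130)&(hsv[...,2]>80)&reg
s=W[m];s=s[s[:,2]<.02];print("disc",len(s),s.mean(0).round(4),cv2.minEnclosingCircle((s[:,:2]*1000).astype(np.float32)))
s=W[reg];f=s[(s[:,2]>.035)&(s[:,2]<.06)];print("fin",len(f),f.mean(0).round(4),cv2.minAreaRect((f[:,:2]*1000).astype(np.float32)))
p=s[(s[:,2]>.0065)&(s[:,2]<.0118)];print("plate z",np.median(p[:,2]))
cv2.imwrite("pics/chk.png",cv2.resize(im[100:290,220:460],None,fx=3,fy=3,interpolation=cv2.INTER_CUBIC))
E
python3 chk.py
```

```text
disc 473 [ 0.5843 -0.3051  0.0095] ((583.7692260742188, -305.3078918457031), 29.37131690979004)
fin 101 [ 0.5347 -0.2898  0.0455] ((535.4202270507812, -290.793701171875), (13.58539867401123, 35.38275909423828), 74.46380615234375)
plate z 0.009100804361802214
```

View pics/chk.png

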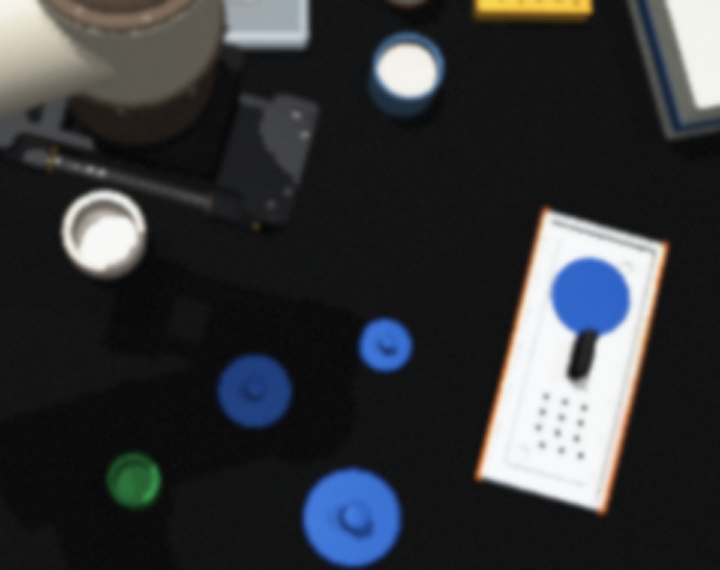

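The plate lies straight in the tray, with the disc at (590,297) and the fin at (582,356) in the crop, and its top at z = 9 mm as expected. Seat is about (0.5842, -0.305). Bowl next.

Request:
play_rows(commands="0.09 0.8 0 0 0 0;0 0.4 0 0 0 0;0 0.1 0 0 0 0;0 0 0 0 0 0;0 0 0 0 0 0")

```text
time_s: 13.6
tcp_pos: [0.6287, 0.0621, 0.1989]
ee_rot: [[-0.961, 0.277, -0.0], [0.277, 0.961, -0.0], [0.0, -0.0, -1.0]]
wrist_force: [0.3, -0.1, 0.4]
gripper_width: 0.998
gripper_force: 0.0
```

```bash
cat > wr.py <<'E'
from h import *
import sys
def circ(lo,hi,x,y,rad,label):
    s=W.reshape(-1,3);s=s[(s[:,2]>lo)&(s[:,2]<hi)&(np.hypot(s[:,0]-x,s[:,1]-y)<rad)]
    print(label,len(s),s.mean(0).round(4),cv2.minEnclosingCircle((s[:,:2]*1000).astype(np.float32)))
if __name__=="__main__":
    print(r.sense()["tcp_pos"].__repr__())
    im,d,W,ci=snap("wrist","wr")
    a=list(map(float,sys.argv[1:6]));circ(*a,"rim")
E
python3 wr.py .033 .039 .628 .064 .04
```

```text
array([0.62867075, 0.0621339 , 0.19889786])
rim 879 [0.6276 0.0644 0.0357] ((628.5439453125, 64.38960266113281), 29.865446090698242)
```

Request:
play_rows(commands="0 0.07 -0.6 0 0 0;0 0 -1 0 0 0;0 0 -1 0 0 0;0 0 -1 0 0 0;0 0 -1 0 0 0;0 0 -0.8 0 0 0;0 0 -0.5 0 0 0;0 0 -0.3 0 0 0;0 0 0 0 0 0;0 0 0 0 0 0")

```text
time_s: 14.65
tcp_pos: [0.6295, 0.0649, 0.0136]
ee_rot: [[-0.961, 0.277, 0.001], [0.277, 0.961, 0.0], [-0.001, 0.001, -1.0]]
wrist_force: [0.3, -0.1, 1.1]
gripper_width: 1.001
gripper_force: 0.0
```

Request:
play_rows(commands="0 0 0 0 0 0;0 0 0 0 0 0;0 0 0 0 0 0;0 0 0 0 0 0;0 0 0 0 0 0;0 0 0 0 0 0;0 0 0 0 0 0", grip=45)

```text
time_s: 15.35
tcp_pos: [0.629, 0.0651, 0.0133]
ee_rot: [[-0.961, 0.276, 0.0], [0.276, 0.961, 0.0], [-0.0, 0.0, -1.0]]
wrist_force: [-1.1, 0.3, 2.5]
gripper_width: 0.693
gripper_force: 30.0
```

Request:
play_rows(commands="0 0 0.3 0 0 0;0 0 0.8 0 0 0;0 0 1 0 0 0;0 0 1 0 0 0;0 0 0.8 0 0 0;0 -0.3 0.4 0 0 0;0 -0.7 0 0 0 0;-0.1 -1 0 0 0 0;-0.15 -1 0 0 0 0;-0.15 -1 0 0 0 0;-0.15 -1 0 0 0 0;-0.15 -1 0 0 0 0;-0.15 -1 0 0 0 0;-0.15 -1 0 0 0 0;-0.15 -1 0 0 0 0;-0.15 -1 0 0 0 0;-0.15 -1 0 0 0 0;-0.15 -0.8 0 0 0 0;0 -0.4 0 0 0 0;0 -0.15 0 0 0 0")

```text
time_s: 17.35
tcp_pos: [0.5802, -0.3067, 0.141]
ee_rot: [[-0.96, 0.278, -0.001], [0.278, 0.96, 0.001], [0.001, 0.0, -1.0]]
wrist_force: [0.4, 0.4, -1.2]
gripper_width: 0.691
gripper_force: 30.0
```

Request:
play_rows(commands="0 0 0 0 0 0;0 0 0 0 0 0;0 0 0 0 0 0")

```text
time_s: 17.65
tcp_pos: [0.5812, -0.3044, 0.1419]
ee_rot: [[-0.961, 0.275, -0.0], [0.275, 0.961, 0.0], [0.0, 0.0, -1.0]]
wrist_force: [0.2, 1.1, -0.5]
gripper_width: 0.689
gripper_force: 30.0
```

```bash
python3 - <<'E'
from h import *
im,d,W,ci=snap("scene","s2")
cv2.imwrite("pics/s2c.png",cv2.resize(im[150:,60:340],None,fx=2,fy=2))
E
```

```text
(no output)
```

View pics/s2c.png

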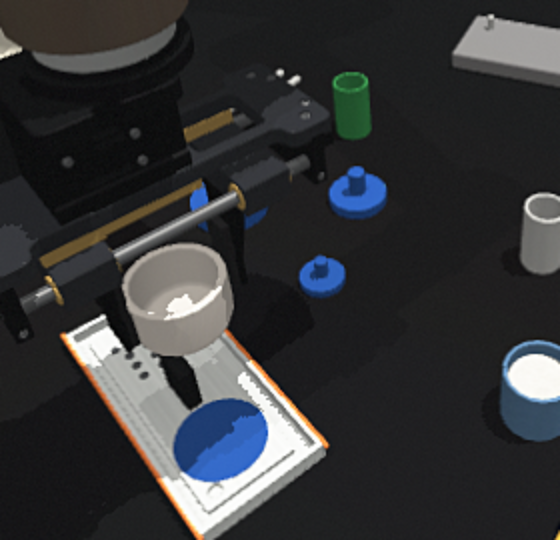

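The bowl is held level above the plate at crop (180,295), with the disc at (220,440). I'm correcting x and lowering it.

Request:
play_rows(commands="0.14 -0.03 0 0 0 0;0 0 -0.4 0 0 0;0 0 -0.8 0 0 0;0 0 -0.8 0 0 0;0 0 -0.8 0 0 0;0 0 -0.5 0 0 0;0 0 -0.3 0 0 0;0 0 -0.2 0 0 0;0 0 -0.05 0 0 0;0 0 0 0 0 0;0 0 0 0 0 0;0 0 0 0 0 0")

```text
time_s: 18.9
tcp_pos: [0.5856, -0.3066, 0.0272]
ee_rot: [[-0.961, 0.276, 0.002], [0.276, 0.961, -0.0], [-0.002, -0.0, -1.0]]
wrist_force: [0.7, -0.6, -1.0]
gripper_width: 0.693
gripper_force: 30.0
```

Request:
play_rows(commands="0 0.03 -0.06 0 0 0;0 0 -0.06 0 0 0;0 0 -0.04 0 0 0;0 0 0 0 0 0;0 0 0 0 0 0")

```text
time_s: 19.4
tcp_pos: [0.5851, -0.3054, 0.0222]
ee_rot: [[-0.961, 0.276, 0.0], [0.276, 0.961, -0.0], [-0.0, -0.0, -1.0]]
wrist_force: [-2.1, 1.4, 5.2]
gripper_width: 0.693
gripper_force: 30.0
```

Request:
play_rows(commands="0 0 0 0 0 0;0 0 0 0 0 0;0 0 0 0 0 0;0 0 0 0 0 0;0 0 0 0 0 0;0 0 0.3 0 0 0;0 0 0.6 0 0 0;0 0 1 0 0 0;0 0 1 0 0 0;0 0 1 0 0 0;0 0 1 0 0 0;0 0 0.6 0 0 0;0 0 0 0 0 0;0 0 0 0 0 0", grip=80)

```text
time_s: 20.8
tcp_pos: [0.5849, -0.3053, 0.1868]
ee_rot: [[-0.961, 0.277, 0.001], [0.277, 0.961, 0.0], [-0.001, 0.001, -1.0]]
wrist_force: [-0.4, 0.7, -0.8]
gripper_width: 0.92
gripper_force: 0.0
```

```bash
python3 wr.py .040 .049 .585 -.305 .04; python3 - <<'E'
from h import *
import wr
z=np.load("wrist.npz");wr.W=z["W"];wr.circ(.008,.018,.585,-.305,.02,"floor")
E
```

```text
array([ 0.58487705, -0.30529194,  0.18682429])
rim 1141 [ 0.5816 -0.3047  0.0447] ((579.8794555664062, -303.4435729980469), 34.73750686645508)
floor 1193 [ 0.5848 -0.305   0.013 ] ((584.997802734375, -305.0257568359375), 19.980077743530273)
```

Request:
play_rows(commands="0.1 0.4 0 0 0 0;0.4 0.8 0 0 0 0;0.4 1 0 0 0 0;0.4 1 0 0 0 0;0.4 1 0 0 0 0;0.4 1 0 0 0 0;0.4 1 0 0 0 0;0.4 1 0 0 0 0;0.4 1 0 0 0 0;0.27 0.7 0 0 0 0;0 0.3 0 0 0 0;0 0 0 0 0 0;0 0 0 0 0 0;0 0 0 0 0 0", grip=65)

```text
time_s: 22.25
tcp_pos: [0.6918, -0.0307, 0.1867]
ee_rot: [[-0.961, 0.278, -0.0], [0.278, 0.961, -0.0], [0.0, -0.0, -1.0]]
wrist_force: [1.2, -0.4, -0.4]
gripper_width: 0.748
gripper_force: 0.0
```

```bash
python3 wr.py .055 .065 .691 -.0288 .03; python3 - <<'E'
from h import *
import wr
im,d,W,ci=snap("top"); wr.W=W
# bowl rim, excluding fin (project along plate axis)
s=W[160:280,370:450].reshape(-1,3);s=s[(s[:,2]>.039)&(s[:,2]<.052)]
a=np.radians(-16);q=(s[:,:2]-[.5363,-.2911])@np.array([np.cos(a),np.sin(a)]);s=s[q>18.5e-3]
print("bowl",len(s),s.mean(0),cv2.minEnclosingCircle((s[:,:2]*1000).astype(np.float32)))
E
```

```text
array([ 0.69176456, -0.0307395 ,  0.18666643])
rim 446 [ 0.6921 -0.0281  0.0595] ((692.2566528320312, -27.95147132873535), 17.850194931030273)
bowl 195 [ 0.5845736  -0.30416366  0.04430671] ((584.58544921875, -305.1925964355469), 30.719284057617188)
```

Request:
play_rows(commands="0.01 0.09 -0.5 0 0 0;0 0 -1 0 0 0;0 0 -1 0 0 0;0 0 -1 0 0 0;0 0 -0.8 0 0 0;0 0 -0.5 0 0 0;0 0 -0.25 0 0 0;0 0 0 0 0 0;0 0 0 0 0 0")

```text
time_s: 23.25
tcp_pos: [0.6935, -0.0269, 0.0364]
ee_rot: [[-0.961, 0.276, 0.002], [0.276, 0.961, 0.0], [-0.002, 0.001, -1.0]]
wrist_force: [0.5, 0.3, 0.0]
gripper_width: 0.75
gripper_force: 0.0
```

Request:
play_rows(commands="0 0 0 0 0 0;0 0 0 0 0 0;0 0 0 0 0 0;0 0 0 0 0 0;0 0 0 0 0 0;0 0 0 0 0 0;0 0 0 0 0 0", grip=20)

```text
time_s: 23.95
tcp_pos: [0.6926, -0.0268, 0.0353]
ee_rot: [[-0.961, 0.276, 0.0], [0.276, 0.961, -0.0], [-0.0, 0.0, -1.0]]
wrist_force: [0.3, -0.5, 1.7]
gripper_width: 0.403
gripper_force: 30.0
```

Request:
play_rows(commands="0 0 0.3 0 0 0;0 0 0.8 0 0 0;0 0 1 0 0 0;0 0 1 0 0 0;0 0 0.8 0 0 0;0 -0.2 0.4 0 0 0;-0.1 -0.6 0 0 0 0;-0.4 -0.9 0 0 0 0;-0.4 -1 0 0 0 0;-0.4 -1 0 0 0 0;-0.4 -1 0 0 0 0;-0.4 -1 0 0 0 0;-0.4 -1 0 0 0 0;-0.4 -1 0 0 0 0;-0.4 -0.8 0 0 0 0;-0.29 -0.5 0 0 0 0;0 -0.28 0 0 0 0;0 0 0 0 0 0;0 0 0 0 0 0;0 0 0 0 0 0")

```text
time_s: 25.95
tcp_pos: [0.5853, -0.3042, 0.1639]
ee_rot: [[-0.961, 0.275, -0.0], [0.275, 0.961, 0.0], [0.0, 0.0, -1.0]]
wrist_force: [-0.0, 0.5, -0.9]
gripper_width: 0.406
gripper_force: 30.0
```

```bash
python3 - <<'E'
from h import *
print(r.sense()["tcp_pos"])
im,d,W,ci=snap("scene","s3")
cv2.imwrite("pics/s3c.png",cv2.resize(im[130:,60:340],None,fx=2,fy=2))
E
```

```text
[ 0.58532344 -0.30420545  0.16386367]
```

View pics/s3c.png

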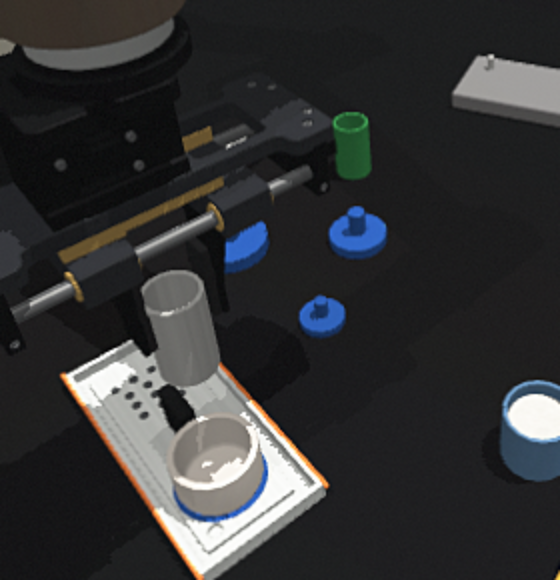

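The bowl stands centred on the disc at crop (218,465), and the cup hangs straight above it. I'm lowering the cup into the bowl.

Request:
play_rows(commands="-0.01 -0.03 -0.3 0 0 0;0 0 -0.7 0 0 0;0 0 -0.8 0 0 0;0 0 -0.7 0 0 0;0 0 -0.5 0 0 0;0 0 -0.4 0 0 0;0 0 -0.2 0 0 0;0 0 -0.1 0 0 0;0 0 0 0 0 0;0 0 0 0 0 0;0 0 0 0 0 0")

```text
time_s: 27.1
tcp_pos: [0.585, -0.3063, 0.0539]
ee_rot: [[-0.961, 0.276, 0.002], [0.276, 0.961, -0.0], [-0.002, -0.0, -1.0]]
wrist_force: [0.3, -0.2, -1.2]
gripper_width: 0.404
gripper_force: 30.0
```

Request:
play_rows(commands="0 0 -0.06 0 0 0;0 0 -0.04 0 0 0;0 0 0 0 0 0;0 0 0 0 0 0;0 0 0 0 0 0")

```text
time_s: 27.6
tcp_pos: [0.5845, -0.3061, 0.0501]
ee_rot: [[-0.961, 0.277, -0.0], [0.277, 0.961, -0.0], [-0.0, -0.0, -1.0]]
wrist_force: [0.3, 0.6, -1.6]
gripper_width: 0.408
gripper_force: 30.0
```

Request:
play_rows(commands="0 0 -0.04 0 0 0;0 0 -0.04 0 0 0;0 0 0 0 0 0;0 0 0 0 0 0;0 0 0 0 0 0")

```text
time_s: 28.1
tcp_pos: [0.5847, -0.3062, 0.0482]
ee_rot: [[-0.961, 0.276, 0.001], [0.276, 0.961, -0.0], [-0.001, -0.0, -1.0]]
wrist_force: [-1.0, -0.1, 3.5]
gripper_width: 0.401
gripper_force: 30.0
```

Request:
play_rows(commands="0 0 0 0 0 0;0 0 0 0 0 0;0 0 0 0 0 0;0 0 0 0 0 0;0 0 0 0 0 0;0 0 0.3 0 0 0;0 0 0.7 0 0 0;0 0 1 0 0 0;0 0 1 0 0 0;0 0 1 0 0 0;0 0 0.7 0 0 0;0 0 0.3 0 0 0;0 0 0 0 0 0", grip=65)

```text
time_s: 29.4
tcp_pos: [0.5851, -0.3063, 0.1995]
ee_rot: [[-0.961, 0.277, 0.003], [0.277, 0.961, -0.001], [-0.003, 0.0, -1.0]]
wrist_force: [0.7, 0.3, -1.4]
gripper_width: 0.747
gripper_force: 0.0
```

```bash
python3 wr.py .066 .080 .585 -.305 .03; python3 - <<'E'
from h import *
import wr
z=np.load("top.npz");s=z["W"][215:246,290:321].reshape(-1,3);k=s[(s[:,2]>.02)&(s[:,2]<.05)]
print("knob",len(k),k.mean(0))
E
```

```text
array([ 0.58505195, -0.30626111,  0.19945464])
rim 489 [ 0.5847 -0.3068  0.0722] ((584.77294921875, -306.7115173339844), 17.934383392333984)
knob 43 [ 0.51124381 -0.04856682  0.03505878]
```

Request:
play_rows(commands="-0.1 0.4 0 0 0 0;-0.3 0.8 0 0 0 0;-0.3 1 0 0 0 0;-0.3 1 0 0 0 0;-0.3 1 0 0 0 0;-0.3 1 0 0 0 0;-0.3 1 0 0 0 0;-0.3 1 0 0 0 0;-0.25 0.8 0 0 0 0;0 0.4 0 0 0 0;0 0.19 0 0 0 0;0 0 0 0 0 0;0 0 0 0 0 0;0 0 0 0 0 0", grip=45)

```text
time_s: 30.85
tcp_pos: [0.5111, -0.0491, 0.1973]
ee_rot: [[-0.961, 0.278, -0.001], [0.278, 0.961, -0.0], [0.0, -0.0, -1.0]]
wrist_force: [-0.6, 0.3, -0.2]
gripper_width: 0.519
gripper_force: 0.0
```

```bash
python3 wr.py .030 .040 .5115 -.0486 .03; python3 - <<'E'
from h import *
import wr
wr.W=np.load("wrist.npz")["W"];wr.circ(.009,.013,.5115,-.0486,.04,"cap")
E
```

```text
array([ 0.51105069, -0.04911972,  0.19734012])
rim 201 [ 0.5116 -0.0479  0.0346] ((512.0191650390625, -48.035133361816406), 7.831410884857178)
cap 1728 [ 0.5111 -0.0479  0.011 ] ((512.3865966796875, -48.03105163574219), 27.02189826965332)
```

View pics/wr.png

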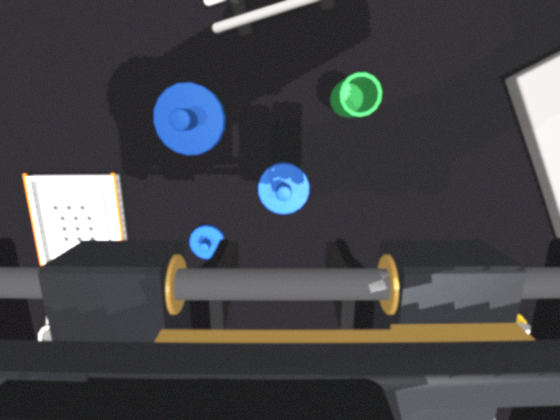

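The wrist view shows the middle lid at (284,188), with the cap 54.0 mm wide as required and the green cup clear at (357,95). I'm descending on the knob.

Request:
play_rows(commands="0.03 0.04 -0.6 0 0 0;0 0 -1 0 0 0;0 0 -1 0 0 0;0 0 -1 0 0 0;0 0 -1 0 0 0;0 0 -0.8 0 0 0;0 0 -0.4 0 0 0;0 0 -0.2 0 0 0;0 0 -0.08 0 0 0;0 0 0 0 0 0;0 0 0 0 0 0")

```text
time_s: 32.0
tcp_pos: [0.5127, -0.0471, 0.0163]
ee_rot: [[-0.961, 0.276, 0.002], [0.276, 0.961, 0.0], [-0.002, 0.001, -1.0]]
wrist_force: [1.1, 0.1, 0.2]
gripper_width: 0.517
gripper_force: 0.0
```

Request:
play_rows(commands="0 0 0 0 0 0;0 0 0 0 0 0;0 0 0 0 0 0;0 0 0 0 0 0;0 0 0 0 0 0;0 0 0 0 0 0;0 0 0 0 0 0", grip=5)

```text
time_s: 32.7
tcp_pos: [0.5119, -0.0472, 0.0153]
ee_rot: [[-0.961, 0.276, 0.0], [0.276, 0.961, -0.0], [-0.0, 0.0, -1.0]]
wrist_force: [-1.0, 1.1, 0.3]
gripper_width: 0.171
gripper_force: 30.0
```

Request:
play_rows(commands="0 0 0.3 0 0 0;0 0 0.8 0 0 0;0 0 1 0 0 0;0 0 1 0 0 0;0 0 1 0 0 0;0 0 0.7 0 0 0;0.1 -0.4 0.2 0 0 0;0.3 -0.8 0 0 0 0;0.3 -1 0 0 0 0;0.3 -1 0 0 0 0;0.3 -1 0 0 0 0;0.3 -1 0 0 0 0;0.3 -1 0 0 0 0;0.3 -1 0 0 0 0;0.23 -0.8 0 0 0 0;0 -0.4 0 0 0 0;0 -0.25 0 0 0 0;0 0 0 0 0 0;0 0 0 0 0 0;0 0 0 0 0 0")

```text
time_s: 34.7
tcp_pos: [0.5847, -0.3058, 0.1655]
ee_rot: [[-0.961, 0.275, 0.0], [0.275, 0.961, 0.0], [-0.0, 0.0, -1.0]]
wrist_force: [-0.5, -0.5, 0.1]
gripper_width: 0.176
gripper_force: 30.0
```

```bash
python3 - <<'E'
from h import *
print(r.sense()["tcp_pos"])
im,d,W,ci=snap("scene","s4")
cv2.imwrite("pics/s4c.png",cv2.resize(im[130:,60:340],None,fx=2,fy=2))
E
```

```text
[ 0.58472403 -0.30575016  0.16547923]
```

View pics/s4c.png

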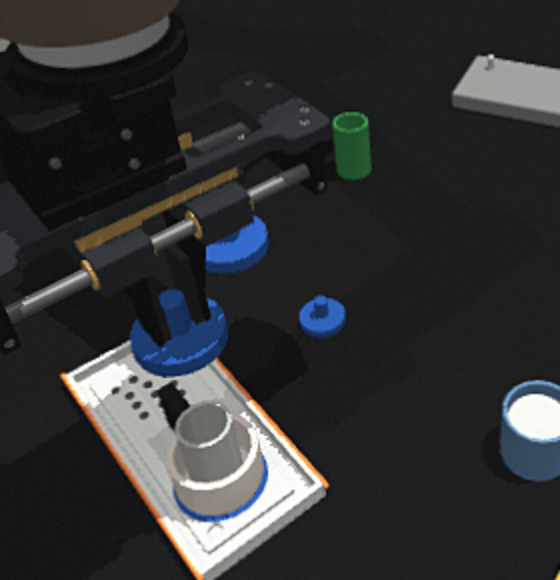

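The lid is held level at crop (180,335), with the cup standing centred in the bowl at (205,425). I'm lowering the lid.

Request:
play_rows(commands="0 0 -0.3 0 0 0;0 0 -0.6 0 0 0;0 0 -0.6 0 0 0;0 0 -0.5 0 0 0;0 0 -0.35 0 0 0;0 0 -0.2 0 0 0;0 0 -0.1 0 0 0;0 0 0 0 0 0;0 0 0 0 0 0;0 0 0 0 0 0")

```text
time_s: 35.75
tcp_pos: [0.5852, -0.3069, 0.0866]
ee_rot: [[-0.961, 0.276, 0.001], [0.276, 0.961, -0.0], [-0.001, -0.0, -1.0]]
wrist_force: [0.7, -0.1, -0.2]
gripper_width: 0.174
gripper_force: 30.0
```

Request:
play_rows(commands="0 0 -0.05 0 0 0;0 0 -0.04 0 0 0;0 0 0 0 0 0;0 0 0 0 0 0;0 0 0 0 0 0")

```text
time_s: 36.25
tcp_pos: [0.5848, -0.3067, 0.083]
ee_rot: [[-0.961, 0.277, -0.0], [0.277, 0.961, -0.0], [0.0, -0.0, -1.0]]
wrist_force: [-0.7, 0.5, -0.5]
gripper_width: 0.172
gripper_force: 30.0
```

Request:
play_rows(commands="0 0 -0.04 0 0 0;0 0 -0.03 0 0 0;0 0 0 0 0 0;0 0 0 0 0 0;0 0 0 0 0 0")

```text
time_s: 36.75
tcp_pos: [0.5849, -0.3068, 0.0814]
ee_rot: [[-0.961, 0.276, 0.001], [0.276, 0.961, -0.0], [-0.001, -0.0, -1.0]]
wrist_force: [-1.3, 0.3, 2.0]
gripper_width: 0.173
gripper_force: 30.0
```

Contact at the expected height, so I'm releasing and clearing off.

Request:
play_rows(commands="0 0 0 0 0 0;0 0 0 0 0 0;0 0 0 0 0 0;0 0 0 0 0 0;0 0 0 0 0 0;0 0 0.3 0 0 0;0 0 0.7 0 0 0;0 0 1 0 0 0;0 0 1 0 0 0;0 0 1 0 0 0;0 0.3 0.5 0 0 0;0 1 0 0 0 0;0 1 0 0 0 0;0 1 0 0 0 0;0 1 0 0 0 0;0 1 0 0 0 0;0 0.5 0 0 0 0;0 0 0 0 0 0;0 0 0 0 0 0", grip=45)

```text
time_s: 38.65
tcp_pos: [0.5847, -0.1326, 0.2159]
ee_rot: [[-0.961, 0.276, -0.0], [0.276, 0.961, -0.0], [0.0, -0.0, -1.0]]
wrist_force: [-0.6, -0.1, 0.0]
gripper_width: 0.515
gripper_force: 0.0
```

```bash
python3 - <<'E'
from h import *
im,d,W,ci=snap("scene","s5")
cv2.imwrite("pics/s5c.png",cv2.resize(im[180:,60:340],None,fx=2,fy=2))
im,d,W,ci=snap("top")
s=W[160:280,370:450].reshape(-1,3)
for lo,hi,l in((.070,.083,"cap"),(.09,.11,"knob")):
    k=s[(s[:,2]>lo)&(s[:,2]<hi)];print(l,len(k),k.mean(0).round(4),np.median(k[:,2]))
E
```

```text
cap 414 [ 0.5842 -0.306   0.0766] 0.07661879735395241
knob 46 [ 0.5842 -0.306   0.0995] 0.10023073421796003
```

View pics/s5c.png

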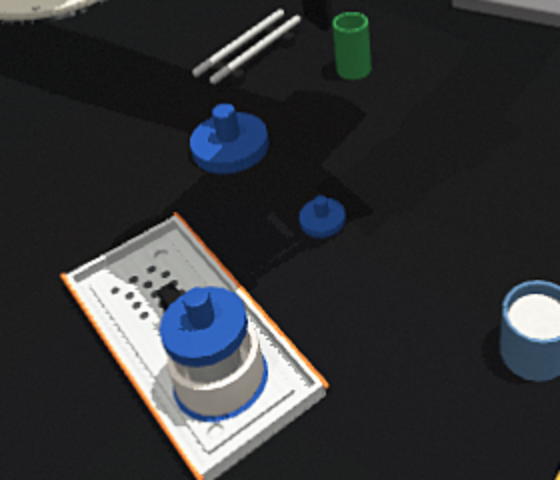

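The lid sits level on the cup at crop (203,320), with cap top at 77 mm and knob top at 100 mm as expected. The stack is upright and the green cup hasn't moved, so I'm handing in.

```bash
python3 -c "
from station import r
print(r.finish_job())"
```

```text
the job is handed in; nothing more can be done
None
```

The job is handed in: the plate is in the tray with the bowl, steel cup and lid stacked on its blue disc, and the green cup was left alone; my last checks matched the expected positions, but no verdict came back.

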